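# Take the pink-capped vial out of the warmer

## Robot

A 6-joint arm with a two-finger parallel gripper is mounted at the origin on the work surface. World frame = base frame: x ahead of the robot, y to its left, z up, the work surface at z = 0. Lengths are in m, angles in rad, forces in N, time in s.
With the tool pointing down it reaches from about 0.3 to 0.875 m from the base axis. Payload 6.4 kg.
Tool frame: the origin (TCP) lies midway between the tips of the shut fingers; the grasp point (between the pads) lies 19 mm behind it (ctrl.tcp_to_grasp is the distance from the TCP to the grasp point, in m); z points along the fingers, y is the direction in which the jaws open and shut (so a half turn about z gives the same grasp; the last joint's range is limited). The gripper opens to 85 mm and grips with 20 to 120 N. Pads are 22 mm wide; open, the fingers measure 114 mm over their backs; the gripper's body (76 mm by 85 mm) begins 54 mm behind the grasp point. The pads swing forward as they close: fully open they stand 13 mm farther back than shut.
Start: joints at [1.088, 0.181, 1.607, -0, 1.354, -0.206], TCP at [0.157, 0.553, 0.231] pointing down, gripper open.
Joint ranges: [-2.99, 2.99], [-0.89, 2.07], [0.3, 2.58], [-1.14, 4.28], [0, 2.63], [-3.12, 3.12]. Speed limits (rad/s): [2.57, 2.57, 3.01, 3.14, 3.14, 3.14].

## Interface

Orientations are given as a unit quaternion [w, x, y, z].
In Python, from bench import monitor, imaging, order, spotter, ctrl gives the robot as it stands.
- The arm moves only by the shell command python3 -m pendant 'ROWS'. ROWS is JSON, a list that holds one entry, the list of rows, each a list of 5 numbers: the shift along the world's x, y, z in mm, then the turn about the world's z in degrees, then the finger opening in mm, from 0 to 85.4. A call has 1 to 8 rows; each row shifts and turns the commanded pose from where the row before left it; what a row does not reach is not made up. A row lasts 1/8 s, in which the tool goes at most 62.5 mm and 10.7 degrees, less where a joint would pass 70% of its speed; a pose out of reach is approached as far as the arm can. A call with a gripper value outside its range is refused whole. The fingers move at their own pace and stop on an object; the grip force is fixed at half the most. Time passes only in rows, so rows that do not move let the fingers close. It gives the time, the measured TCP pose, the force and the opening at its end, in the units of the state.
- monitor.get_obs(): the state, without advancing time (a new reading comes with each control period).
- imaging.camera(name): name is "scene" or "top" or "wrist"; returns a dict with "img" (384x512x3 uint8, red, green, blue), "vfov" (degrees; the focal length in pixels is half the picture's height over the tangent of half this angle, whatever the lens; pixels are square), "cx", "cy" (the principal point, pixels), "origin" and "orientation" of the camera in the world. Camera axes: x right, y down, z forward; pixel columns grow to the right and rows downward; lengths in m; the calibration is good to about 2 mm. The wrist camera is an equidistant fisheye: a pixel r from the principal point sees the ray r / f radians off the axis. A picture is of the moment at which its call begins. There is no depth.
- order.hand_in(): hands the job in, once; it reports no verdict.
Trained networks look in the newest picture that a camera, given by its name, has taken for a name from the list of things; names that differ only in an ending like _2 or _b are one class to them, and where a whole thing is asked for, a point or a joint stands for the part that bears it (a point fixed in the world has none). Each returns a list of dicts, best first, with "confidence" (0 to 1); they miss things now and then, are a little off and sometimes report something else, mostly with a low value. They report only what shows in the picture. A call takes as long as a camera call. They do not tell look-alikes from the thing itself.
- spotter.recognise(camera, thing): "at" ([x, y, z] in m, in the coordinates of the camera as it stood for that picture, good to about 4 mm: the middle of the surface that is visible of it).
- spotter.tip_of(camera, thing): "at" ([x, y, z] in m, in the coordinates of the camera as it stood for that picture, good to about 4 mm: a listed point, or the origin of a listed thing).
The state is a dict: "time_s": time; "q": joint angles; "dq": joint speeds; "joint_efforts": joint torques, N m; "eef_pos": TCP position; "eef_rot": TCP orientation; "wrist_force": force on the tool from outside, world axes, zero at the start; "torque": the same for the moment, N m; "opening": opening from 0.0 (shut) to 1.0 (fully open).
Only numpy, scipy, OpenCV 4.12 (cv2) and the standard library are available. Lean on these libraries where they do the work, as an engineer would, in place of code of your own. Each camera call takes 0.05 s, during which the arm holds its last target. There are 200 camera calls.

## Task

Lift the pink-capped sample vial straight up out of its well in the vial warmer and stand it upright on the floor of the blue tray, keeping it upright all the way and setting it down rather than dropping it. Leave the white-capped vial seated in its well.

Things in the scene. Friction and masses are not known exactly. Their poses are not given: they have to be found in the camera images.
- pink_vial: The vial to move: round flat-bottomed glass vial with a pink screw cap, 30 mm in diameter over its whole length and 100 mm tall, about 90 g; the cap is its top 25 mm. Origin: centre of its underside, z along the vial upwards. It stands in one of the warmer's three wells, with the bottom 60 mm sunk in the well and the top 40 mm sticking out above the block.
- white_vial: The vial to leave alone: same size and shape, but with a white cap. It stands in another of the three wells. Origin: centre of its underside, z up.
- warmer: Vial warmer, fixed: white housing 160 (x) by 220 (y) by 62 mm high round an aluminium block 70 by 180 mm, top 75 mm up. Three vertical wells, 33 mm wide, 60 mm deep, in a row at y = -58, 0, +58 mm, x = 0, in varying order hold two vials and a loose flat black plug (40 mm wide, 6 mm proud). Room for open fingers only across the row, on the -x and +x sides of a vial. Origin: centre of underside, z up.
- tray: Blue open tray, 120 mm (x) by 160 mm (y) outside, 25 mm high, walls and floor 4 mm thick, empty, about 600 g, loose on the table, to the left or to the right of the warmer. Origin: centre of its underside, z up, so the floor to stand the vial on is at z = 4 mm.
Mind the look-alikes: they are no part of the job. Leave any green look-alike of the pink_vial alone.

How it is judged:
On the way:
1. the pink-capped vial has been lifted, upright, until its underside is clear above the block (z of pink_vial in the frame of warmer above 0.078 m and angle between pink_vial's own z axis and vertical below 0.35 rad), for 0.1 s.
At the end, for the whole second after the job is handed in: The pink-capped vial stands inside the blue tray, its underside on the tray floor (within 6 mm), within 10 degrees of upright, at rest and released; the tray lies flat; the white-capped vial is still seated in its well (raised by less than 10 mm) (x of pink_vial in the frame of tray between -0.056 and 0.056 m and y of pink_vial in the frame of tray between -0.076 and 0.076 m and z of pink_vial in the frame of tray below 0.01 m and angle between pink_vial's own z axis and vertical below 0.17 rad and angle between tray's own z axis and vertical below 0.1 rad and linear speed of pink_vial below 0.02 m/s and z of white_vial in the frame of warmer below 0.025 m and horizontal distance between white_vial and warmer below 0.07 m); the robot touches nothing.
It fails at once if the pink-capped vial tipped more than 35 degrees (angle between pink_vial's own z axis and vertical above 0.61 rad).
It fails at once if the pink-capped vial dropped: out of the fingers, away from the warmer, with its underside more than about 25 mm above the tray floor (horizontal distance between pink_vial and warmer above 0.13 m and z of pink_vial in the frame of tray above 0.03 m and contact force between pink_vial and the fingers below 0.02 N).
It fails at once if the white-capped vial pulled up more than 20 mm (z of white_vial in the frame of warmer above 0.035 m).
It also fails if it takes over 48 s, if anything falls off the work surface, if the arm or the gripper's body presses on something with over 40 N, if the wrist force passes 120 N, or if a joint passes its speed limit or range.

## Working session

There is one attempt and no reset: what is moved stays moved. The work goes in short steps, Python scripts to look and compute and a shell command to move; the robot and the scene stay as the last step left them, time stands still between calls to the robot, and variables do not carry over. Pictures are saved under pics/ and viewed, about 8 in all and at most 12, crops included, and the job is handed in when it is done.

```bash
mkdir -p pics
cat > h.py <<'E'
import numpy as np, cv2
from scipy.spatial.transform import Rotation as R
from bench import monitor, imaging, order, spotter, ctrl
def cam(n):
    c=imaging.camera(n); q=c["orientation"]; c["R"]=R.from_quat([q[1],q[2],q[3],q[0]]).as_matrix(); c["o"]=np.array(c["origin"])
    c["f"]=192/np.tan(np.radians(c["vfov"]/2)); return c
def pix(c,p,fish=False):
    v=c["R"].T@(np.array(p)-c["o"])
    if fish:
        r=np.hypot(v[0],v[1]); k=np.arctan2(r,v[2])*c["f"]/max(r,1e-9)
    else: k=c["f"]/v[2]
    return np.round([c["cx"]+k*v[0],c["cy"]+k*v[1]],1)
def ray(c,u,z,fish=False):
    d=np.array([u[0]-c["cx"],u[1]-c["cy"]])/c["f"]
    if fish:
        t=np.hypot(*d); v=np.array([*(d*np.sin(t)/max(t,1e-9)),np.cos(t)])
    else: v=np.array([*d,1])
    w=c["R"]@v; return c["o"]+w*(z-c["o"][2])/w[2]
def save(n,im): cv2.imwrite("pics/"+n,cv2.cvtColor(im,cv2.COLOR_RGB2BGR))
E
python3 - <<'E'
from h import *
for n in ("top","scene"):
    c=cam(n); save(n+"1.png",c["img"]); print(n,c["o"],c["vfov"])
    for t in ("pink_vial","white_vial","warmer","tray"):
        for d in spotter.tip_of(n,t)[:4]:
            p=c["R"]@np.array(d["at"])+c["o"]; print(t,round(d["confidence"],2),p.round(3),pix(c,p,0))
print(monitor.get_obs()["time_s"])
E
```

```text
top [0.39193346 0.00178293 1.00373261] 45.74828548716596
pink_vial 0.67 [ 0.36  -0.088 -0.004] [287.6 241.6]
pink_vial 0.56 [0.531 0.008 0.004] [243.5 164.3]
pink_vial 0.52 [ 0.494 -0.105  0.012] [295.  180.1]
white_vial 0.58 [ 0.493 -0.218  0.017] [347.1 180. ]
warmer 0.6 [ 0.498 -0.159  0.   ] [318.7 178.8]
tray 0.97 [ 0.492  0.198 -0.001] [157.5 182.7]
tray 0.68 [ 0.492 -0.104  0.013] [294.6 181.2]
scene [ 1.13481495 -0.38986752  0.65526285] 44.99298438135729
pink_vial 0.8 [ 0.363 -0.089  0.002] [201.5 199.4]
pink_vial 0.77 [0.529 0.007 0.003] [275.7 228.7]
warmer 0.79 [ 0.499 -0.165  0.006] [194.2 246.3]
tray 0.64 [ 0.499  0.2   -0.   ] [340.4 195.1]
0.5
```

```bash
python3 -c "
import cv2,numpy as np
cv2.imwrite('pics/both.png',cv2.resize(np.vstack([cv2.imread('pics/top1.png'),cv2.imread('pics/scene1.png')]),None,fx=.78,fy=.78))"
```

```text
(no output)
```

View pics/top1.png

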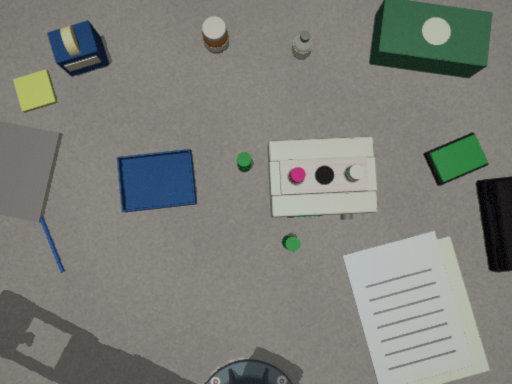

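The top view shows a pink cap at (298,175), a black plug at (324,175) and a white cap at (356,173), all in the warmer. There are green look-alikes standing on the table at (244,161) and (291,243), and the tray is at (157,181). The pink cap in the warmer fits the description, since the green ones are outside it. I'll confirm with one enlarged crop and measure by colour.

Run:
```python
from h import *
ims=[]
for n in ("top","scene"):
    c=cam(n); im=c["img"]; hsv=cv2.cvtColor(im,cv2.COLOR_RGB2HSV)
    m=cv2.inRange(hsv,(155,120,90),(178,255,255)); k,l,s,ce=cv2.connectedComponentsWithStats(m)
    for i in range(1,k):
        if s[i,4]>15: print(n,"pink",s[i],ce[i].round(1),ray(c,ce[i],.115 if n=="top" else .105).round(4))
    if n=="top":
        m=cv2.inRange(hsv,(100,120,40),(125,255,255)); k,l,s,ce=cv2.connectedComponentsWithStats(m)
        for i in range(1,k):
            if s[i,4]>1500:
                r=cv2.minAreaRect(np.argwhere(l==i)[:,::-1].astype(np.float32)); print("tray",r,[ray(c,p,.02).round(3)[:2] for p in cv2.boxPoints(r)],ray(c,r[0],.02).round(3))
        print("plug",ray(c,(324.5,175),.081),"white",ray(c,(356,173),.115))
        al=cv2.inRange(hsv,(0,0,190),(180,60,255)); k,l,s,ce=cv2.connectedComponentsWithStats(al)
        for i in range(1,k):
            if s[i,4]>1500: print("white blob",cv2.minAreaRect(np.argwhere(l==i)[:,::-1].astype(np.float32)))
        cr=im[120:230,225:385]
    else: cr=im[170:300,120:280]
    ims.append(cv2.resize(cr,(480,480*cr.shape[0]//cr.shape[1])))
h=[cv2.resize(i,(400,380)) for i in ims]; save("crop.png",np.hstack(h))
```

```text
top pink [290 168  15  15 178] [297.3 174.6] [ 0.4942 -0.0984  0.115 ]
tray ((156.23304748535156, 180.05853271484375), (54.68841552734375, 74.7302017211914), 83.54118347167969) [array([0.547, 0.285]), array([0.564, 0.124]), array([0.445, 0.11 ]), array([0.429, 0.27 ])] [0.496 0.197 0.02 ]
plug [ 0.49692314 -0.15790765  0.081     ] white [ 0.49644537 -0.21423254  0.115     ]
scene pink [214 189  15  19 247] [221.3 197.7] [ 0.4986 -0.1009  0.105 ]
```

View pics/crop.png

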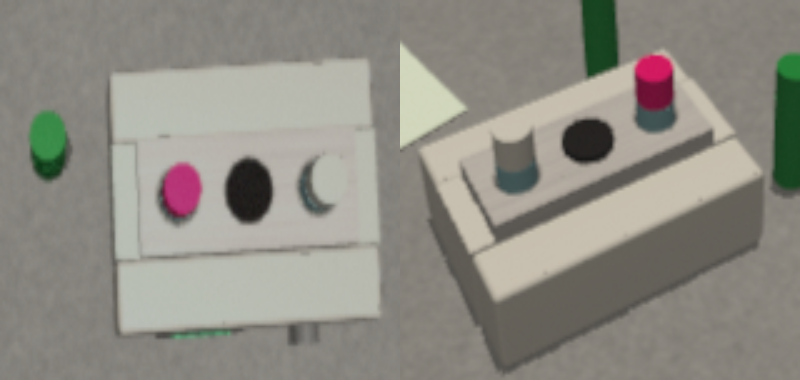

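Confirmed: the pink cap sits on the vial in the warmer's left (+y) well, about (0.495, -0.100), and the row is rotated about 2.5°. The tray centre is about (0.496, 0.197). Next I need the starting yaw.

```bash
python3 - <<'E'
from h import *
o=monitor.get_obs(); q=o["eef_rot"]; M=R.from_quat([q[1],q[2],q[3],q[0]]).as_matrix()
print(M.round(3),o["eef_pos"],o["opening"],ctrl.tcp_to_grasp,np.degrees(np.arctan2(M[1,1],M[0,1])))
E
python3 -m pendant '[[[40,-40,0,0,85],[30,-50,0,0,85],[30,-50,0,0,85],[30,-50,0,0,85],[30,-50,0,0,85],[30,-50,0,0,85],[30,-50,0,0,85],[30,-50,0,0,85]]]'
```

```text
[[-0.962  0.273  0.   ]
 [ 0.273  0.962  0.   ]
 [-0.     0.    -1.   ]] [0.15714192 0.5531335  0.23129009] 0.999841251241246 0.0187 74.14209404007906
time_s: 1.6
eef_pos: [0.408, 0.1614, 0.2317]
eef_rot: [0.001, 0.138, 0.99, 0.0]
wrist_force: [0.9, 0.7, 0.2]
opening: 0.999
```

```bash
python3 -m pendant '[[[11,-33,0,-9,85],[11,-33,0,-9,85],[11,-33,0,-9,85],[11,-33,0,-9,85],[11,-33,0,-9,85],[11,-33,0,-9,85],[11,-33,0,-9,85],[10,-30,0,-8.5,85]]]'; python3 -m pendant '[[[0,0,0,0,85],[0,0,0,0,85]]]'
python3 - <<'E'
from h import *
o=monitor.get_obs();q=o["eef_rot"]; M=R.from_quat([q[1],q[2],q[3],q[0]]).as_matrix()
print(o["eef_pos"],np.degrees(np.arctan2(M[1,1],M[0,1])))
c=cam("wrist"); im=c["img"]; print(c["o"],c["R"].round(2))
hsv=cv2.cvtColor(im,cv2.COLOR_RGB2HSV)
m=cv2.inRange(hsv,(155,120,90),(178,255,255)); k,l,s,ce=cv2.connectedComponentsWithStats(m)
for i in range(1,k):
    if s[i,4]>60: print(s[i],ce[i])
v=im.copy()
for p,col in (((.495,-.1,.115),(0,255,0)),((.497,-.158,.081),(255,0,0)),((*o["eef_pos"][:2],.115),(0,0,255))):
    u=pix(c,p,1); print(u); cv2.circle(v,tuple(int(t) for t in u),3,col,-1)
save("w1.png",cv2.resize(v,(800,600)))
for t in ("pink_vial","white_vial","warmer"):
    for d in spotter.tip_of("wrist",t)[:3]: print(t,d["confidence"],(c["R"]@d["at"]+c["o"]).round(4))
E
```

```text
time_s: 2.6
eef_pos: [0.4945, -0.0991, 0.2314]
eef_rot: [0.0, 0.693, 0.721, 0.0]
wrist_force: [0.1, 0.1, 0.2]
opening: 0.995
time_s: 2.85
eef_pos: [0.4938, -0.0974, 0.2311]
eef_rot: [-0.0, 0.69, 0.724, 0.0]
wrist_force: [-0.0, 0.2, 0.0]
opening: 1.0
[ 0.49381954 -0.09738189  0.23113402] 2.72244386779618
[ 0.48987716 -0.01336314  0.37397274] [[ 1.    0.04  0.02]
 [ 0.05 -0.95 -0.32]
 [ 0.    0.32 -0.95]]
[240 169  32  36 852] [255.19248826 187.52464789]
[254.2 190.1]
[253.3 230.5]
[253.1 187.3]
pink_vial 0.86 [ 0.3584 -0.0834 -0.0012]
pink_vial 0.76 [5.276e-01 6.100e-03 5.000e-04]
pink_vial 0.75 [ 0.4933 -0.0989  0.0126]
white_vial 0.95 [ 0.4967 -0.2172  0.0164]
warmer 0.65 [ 0.4969 -0.1523 -0.0022]
```

View pics/w1.png

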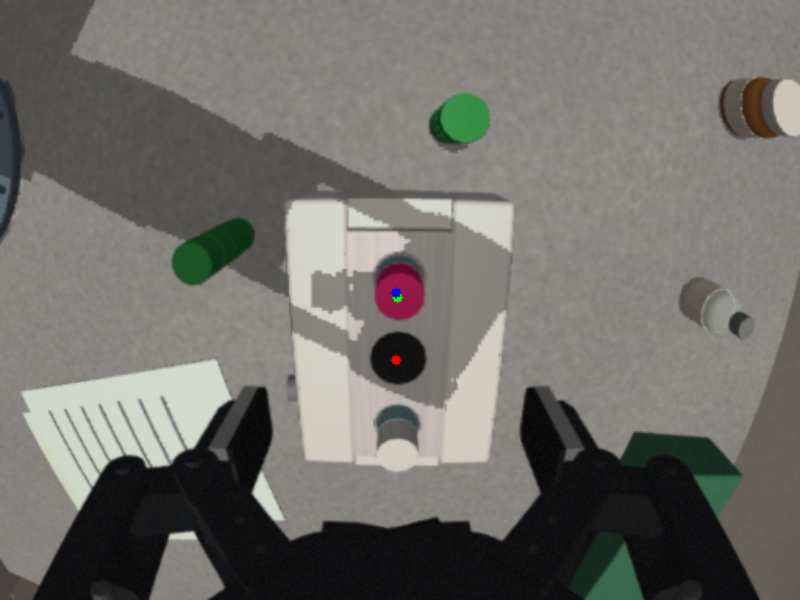

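The wrist view shows the pink cap at about (400,293), within 2 mm of the predicted point, with the plug and the white vial in line below it and the jaws across the row. I'll descend now.

```bash
python3 -m pendant '[[[2,-2,-25,0,85],[0,0,-25,0,85],[0,0,-25,0,85],[0,0,-25,0,85],[0,0,-20,0,85],[0,0,-15,0,85],[0,0,-10,0,85],[0,0,0,0,85]]]'; python3 -m pendant '[[[0,0,0,0,15],[0,0,0,0,15],[0,0,0,0,15],[0,0,0,0,15],[0,0,0,0,15],[0,0,0,0,15]]]'
```

```text
time_s: 4.05
eef_pos: [0.4958, -0.0996, 0.0858]
eef_rot: [-0.001, 0.69, 0.723, -0.0]
wrist_force: [0.9, -0.1, 0.0]
opening: 0.993
time_s: 4.8
eef_pos: [0.4965, -0.1001, 0.0869]
eef_rot: [0.0, 0.691, 0.723, 0.0]
wrist_force: [-1.9, 0.6, 6.8]
opening: 0.331
```

```bash
python3 -m pendant '[[[0,0,0,0,15],[0,0,5,0,15],[0,0,10,0,15],[0,0,15,0,15],[0,0,15,0,15],[0,0,15,0,15],[0,0,15,0,15],[0,0,15,0,15]]]';python3 -m pendant '[[[0,0,15,0,15],[0,0,15,0,15],[0,0,10,0,15],[0,0,0,0,15],[0,0,0,0,15]]]'
python3 - <<'E'
from h import *
c=cam("scene"); save("s2.png",cv2.resize(c["img"][80:300,130:430],(750,550)))
E
```

```text
time_s: 5.8
eef_pos: [0.4961, -0.0999, 0.1774]
eef_rot: [0.0, 0.691, 0.723, 0.0]
wrist_force: [-0.4, -0.3, 0.0]
opening: 0.334
time_s: 6.42
eef_pos: [0.4958, -0.0997, 0.2157]
eef_rot: [-0.0, 0.691, 0.723, -0.0]
wrist_force: [0.8, -0.7, -0.6]
opening: 0.334
```

View pics/s2.png

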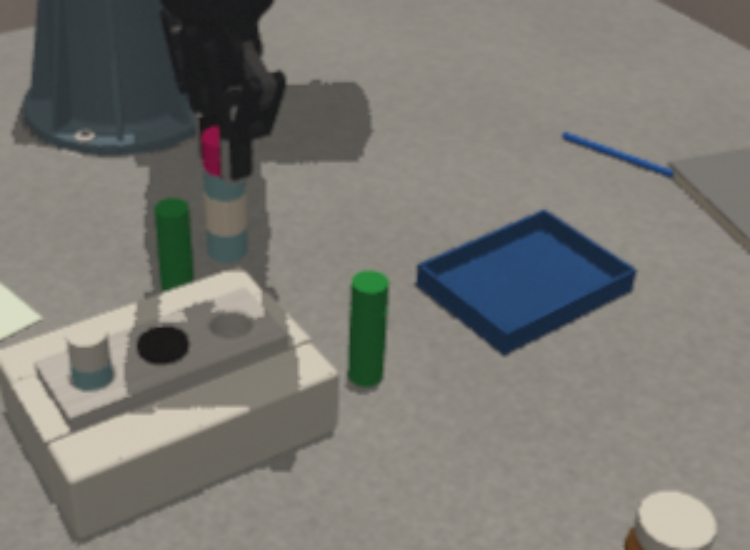

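The vial is out of the well, hanging upright and clear of the block, and the white vial is still seated. I'll carry it to the tray.

```bash
python3 -m pendant '[[[0,12,0,0,15],[0,25,0,0,15],[0,35,0,0,15],[0,38,0,0,15],[0,38,0,0,15],[0,38,0,0,15],[0,38,0,0,15],[0,35,0,0,15]]]';python3 -m pendant '[[[0,25,0,0,15],[0,13,0,0,15],[0,0,0,0,15],[0,0,0,0,15]]]'
python3 - <<'E'
from h import *
print(monitor.get_obs()["eef_pos"])
c=cam("wrist"); v=c["img"].copy()
for n in ("top","wrist"):
    c=cam(n)
    for d in spotter.tip_of(n,"tray")[:2]+spotter.tip_of(n,"pink_vial")[:3]: print(n,round(d["confidence"],2),(c["R"]@d["at"]+c["o"]).round(4))
save("w2.png",v)
E
```

```text
time_s: 7.48
eef_pos: [0.4954, 0.1612, 0.2159]
eef_rot: [-0.0, 0.69, 0.723, -0.0]
wrist_force: [0.0, 0.3, -1.5]
opening: 0.335
time_s: 7.98
eef_pos: [0.4961, 0.1965, 0.2161]
eef_rot: [0.0, 0.691, 0.723, -0.0]
wrist_force: [-0.2, -0.4, -1.4]
opening: 0.332
[0.4961078  0.19648028 0.21614775]
top 0.87 [0.4933 0.1977 0.0013]
top 0.73 [ 0.3621 -0.0847 -0.0027]
top 0.61 [0.5311 0.0036 0.004 ]
top 0.55 [0.4959 0.193  0.144 ]
wrist 0.65 [ 0.4973  0.1969 -0.0005]
wrist 0.97 [ 0.5287  0.0088 -0.0012]
wrist 0.79 [0.4925 0.1979 0.1454]
```

View pics/w2.png

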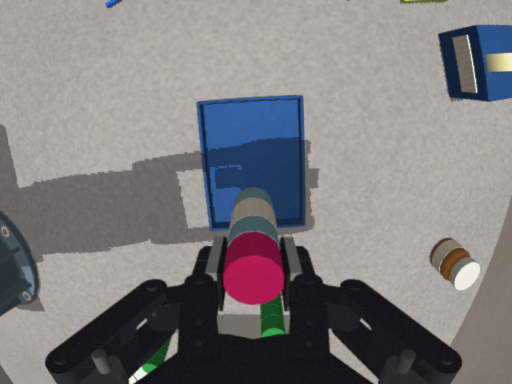

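The vial is upright over the tray centre, with its underside at about z 0.145, so the floor is roughly 141 mm below. I'll lower most of the way, then feel for contact.

```bash
python3 -m pendant '[[[0,0,-15,0,15],[0,0,-25,0,15],[0,0,-30,0,15],[0,0,-25,0,15],[0,0,-20,0,15],[0,0,-12,0,15],[0,0,-5,0,15],[0,0,0,0,15]]]';python3 -m pendant '[[[0,0,-2,0,15],[0,0,-2,0,15],[0,0,0,0,15]]]';python3 -m pendant '[[[0,0,-2,0,15],[0,0,0,0,15]]]'
```

```text
time_s: 9.32
eef_pos: [0.4962, 0.1972, 0.0843]
eef_rot: [0.0, 0.691, 0.723, 0.0]
wrist_force: [-0.7, -0.2, -0.5]
opening: 0.335
time_s: 9.7
eef_pos: [0.4962, 0.1972, 0.0804]
eef_rot: [0.0, 0.691, 0.723, 0.0]
wrist_force: [0.1, 0.3, -1.2]
opening: 0.334
time_s: 9.95
eef_pos: [0.496, 0.1971, 0.0782]
eef_rot: [-0.0, 0.691, 0.723, -0.0]
wrist_force: [0.3, 0.5, -0.9]
opening: 0.33
```

```bash
python3 -m pendant '[[[0,0,-1,0,15],[0,0,0,0,15]]]';python3 -m pendant '[[[0,0,-1,0,15],[0,0,0,0,15]]]'
```

```text
time_s: 10.2
eef_pos: [0.4961, 0.1971, 0.0772]
eef_rot: [-0.0, 0.691, 0.723, -0.0]
wrist_force: [-0.8, 0.4, -0.9]
opening: 0.331
time_s: 10.45
eef_pos: [0.496, 0.1971, 0.0762]
eef_rot: [-0.0, 0.691, 0.723, -0.0]
wrist_force: [-0.0, -0.0, -0.5]
opening: 0.331
```

```bash
python3 -m pendant '[[[0,0,-1,0,15],[0,0,0,0,15]]]';python3 -m pendant '[[[0,0,-1,0,15],[0,0,0,0,15]]]'
```

```text
time_s: 10.7
eef_pos: [0.4963, 0.1972, 0.076]
eef_rot: [0.0, 0.691, 0.723, 0.0]
wrist_force: [-2.4, -1.2, 4.9]
opening: 0.333
time_s: 10.95
eef_pos: [0.4964, 0.1973, 0.076]
eef_rot: [0.0, 0.691, 0.723, 0.0]
wrist_force: [-5.8, 0.1, 12.4]
opening: 0.335
```

Contact came at z 0.076, as predicted, and the force is rising. I'll ease off 1.5 mm, open gradually and go up.

```bash
python3 -m pendant '[[[0,0,1.5,0,15],[0,0,0,0,15],[0,0,0,0,34],[0,0,0,0,45],[0,0,0,0,60],[0,0,0,0,85],[0,0,0,0,85],[0,0,0,0,85]]]';python3 -m pendant '[[[0,0,5,0,85],[0,0,15,0,85],[0,0,25,0,85],[0,0,35,0,85],[0,0,35,0,85],[0,0,35,0,85],[0,0,10,0,85],[0,0,0,0,85]]]'
python3 - <<'E'
from h import *
for n in ("scene","wrist"):
    c=cam(n)
    for d in spotter.tip_of(n,"pink_vial")[:3]+spotter.tip_of(n,"tray")[:1]+spotter.tip_of(n,"white_vial")[:1]: print(n,round(d["confidence"],2),(c["R"]@d["at"]+c["o"]).round(4))
    if n=="scene": save("s3.png",cv2.resize(c["img"][80:300,130:430],(750,550)))
E
```

```text
time_s: 11.95
eef_pos: [0.4961, 0.1971, 0.0758]
eef_rot: [-0.0, 0.691, 0.723, 0.0]
wrist_force: [0.3, 0.0, -0.1]
opening: 0.99
time_s: 12.95
eef_pos: [0.4964, 0.1972, 0.2365]
eef_rot: [0.0, 0.691, 0.723, 0.001]
wrist_force: [0.5, -0.5, 0.0]
opening: 0.999
scene 0.71 [0.4949 0.1974 0.0051]
scene 0.66 [0.5252 0.0086 0.0022]
scene 0.75 [ 0.497   0.1989 -0.0031]
wrist 0.57 [0.4962 0.1977 0.0046]
wrist 0.48 [ 0.3572 -0.087   0.0016]
wrist 0.61 [0.4942 0.1942 0.0007]
```

View pics/s3.png

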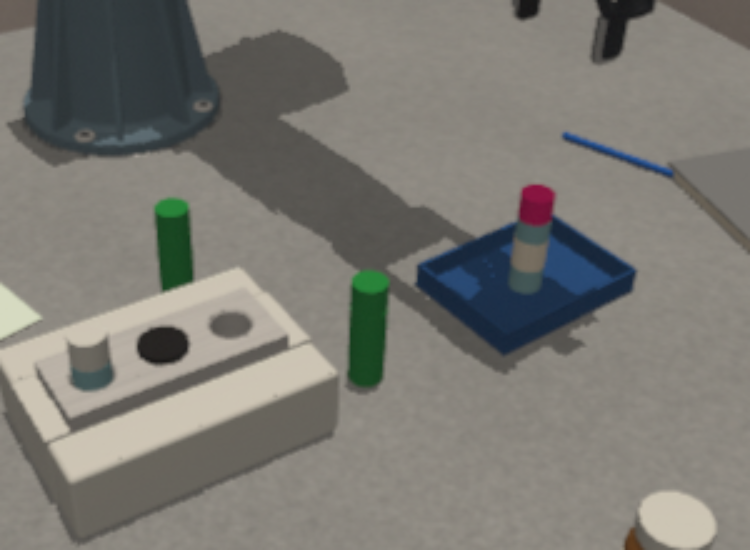

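The vial stands in the tray, and the gripper is clear. I'll check that the slight lean in the picture is only perspective, then hand in.

Run:
```python
from h import *
c=cam("scene"); im=c["img"]
f=lambda u:((u-np.array([130,80]))*2.5).round()
print("expected bottom/top",f(pix(c,(.4955,.1975,.004))),f(pix(c,(.4955,.1975,.104))))
order.hand_in()
```

```text
expected bottom/top [522. 283.] [536. 192.]
the job is handed in; nothing more can be done
```

The pink-capped vial is standing upright on the blue tray's floor, and the job is handed in. I gripped it across the row, lifted it straight out of its well, carried it over and lowered it until it touched the floor. Then I released it and raised the open gripper clear.

- **Position:** two cameras put the vial's underside at z of about 5 mm, within 4 mm of the tray centre.
- **Upright:** its slight lean in the last picture matches what perspective gives for an upright vial: base (522,283) and top (536,192) expected, about (525,285) and (538,190) seen.
- **White vial and look-alikes:** the last picture shows the white-capped vial still in its well and both green look-alikes standing where they were. The network did not report the white vial in the final images, so that check is by eye only.
- **Failures:** no check failed. The arm had used about 13 s when I handed in, and the highest vertical force reading was about 12 N, while setting the vial down.

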